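# Close and lock the bookbinding jig

## Task

A newly bound book lies loose in the binding jig. With the fingertips, without gripping it, gently push the red knob along its L-shaped slot: first straight along the long leg until it stops at the corner, so that the press board slides the book up against the fence, then sideways along the short leg to its very end, so that the board is locked. Push the knob only: do not touch or lift the book, leave everything else standing where it is, and back away from the jig when done.

Things in the scene. Friction and masses are not known exactly. Their poses are not given: they have to be found in the camera images.
- jig: binding jig, fixed to the table: wooden base, x -110 to 252 mm, y -110 to 110 mm, 15 mm thick; origin on the table under the slot's corner, x along the slot's long leg in the pushing direction (away from the robot), y along its short leg, z up. Slot plate: aluminium, x -110 to 40, y -100 to 100 mm, top 48 mm above the table. Fence beyond the book: 65 mm high, inner face at x = 236.5 mm
- slot_corner (a point): centre of the 18 mm wide slot at its corner, on the plate's top: the knob's axis stands here at the end of the long leg. The long leg starts 65 mm before it (jig -x)
- slot_end (a point): where the knob's axis stands at the end of the short leg, on the plate's top: 40 mm from the corner (jig +y)
- knob: the red knob, origin at its centre: an upright cylinder 22 mm across, 38 mm tall, from 52 to 90 mm above the table, axes as the jig's, on a 14 mm steel pin that runs in the slot. It cannot come out or turn. It can be pushed on any side by a fingertip kept a few mm above the plate, with less than 36 N
- press_board (a joint): travel (m) of press board and knob along the long leg: starts at 0 to 0.020; 0.065 = corner (hard stop). Takes about 3 N, up to 8 N while pushing the book; stays where left. The board is upright plywood, 160 mm wide, top 60 mm above the table, its front face 135 mm ahead (jig +x) of the knob's centre
- lock_pin (a joint): travel (m) of the knob along the short leg (jig +y): 0 = in the long leg, 0.040 = at the end, locked (hard stop). It enters the short leg only when press_board is above about 0.062. Takes about 1.5 N; stays where left
- book: black book lying flat and loose on the jig's base between press board and fence, 100 (x) x 150 (y) x 30 mm thick, about 0.35 kg; origin at the centre of its underside, 15 mm above the table. Pushed home, its origin lies at about x = 185 mm in the jig
- spool: blue thread spool, upright, 26 mm across, 30 mm tall, standing on the jig's metal plate to the right of the slot; origin at the centre of its underside
- glue_jar: white glue jar with black cap, 60 mm across, 75 mm tall, on the table to the right of the jig; origin at the centre of its underside
- granite: grey stone weight block, 75 x 55 x 50 mm, on the table to the left of the jig; origin at the centre of its underside
- screwdriver: screwdriver with red handle lying on the table at the left; origin under its middle, x axis towards the tip
- pencil_pot: grey pot with coloured pencils, 84 mm across, about 155 mm tall with the pencils, at the right; origin at the centre of its underside
- paper_cup: orange cup, 70 mm across, 85 mm tall, at the left; origin at the centre of its underside
- brush: brush lying on the table at the right; origin under its middle, x axis towards the bristles
Things that resemble listed ones, but are neither listed nor needed, are in the scene too. Of the things shaped like the book, the black one is meant.

How it is judged:
By the outcome, as a careful person would: the job done as asked, in the order asked, and still so for the second after the job is handed in, with the robot touching nothing.
It also fails if it takes over 42 s, if anything falls off the work surface, if the arm or the gripper's body presses on something with over 40 N, if the wrist force passes 120 N, or if a joint passes its speed limit or range.

## Robot

A 6-joint arm with a two-finger parallel gripper is mounted at the origin on the work surface. World frame = base frame: x ahead of the robot, y to its left, z up, the work surface at z = 0. Lengths are in mm, angles in rad, forces in N, time in s.
With the tool pointing down it reaches from about 300 to 775 mm from the base axis. Payload 14.6 kg.
Tool frame: the origin (TCP) lies between the finger pads; the fingertips stand 11 mm ahead of it and the grasp point (between the pads) lies 8 mm behind it; z points along the fingers, y is the direction in which the jaws open and shut (so a half turn about z gives the same grasp; the last joint's range is limited). The gripper opens to 94 mm and grips with 3 to 60 N. Pads are 16 mm wide; open, the fingers measure 119 mm over their backs; the gripper's body (75 mm by 177 mm) begins 78 mm behind the grasp point.
Start: joints at [1.17, 0.3, 1.521, -0, 1.321, -0.067], TCP at [180.197, 519.633, 181.346] pointing down, gripper open.
Joint ranges: [-3.03, 3.03], [-0.79, 2.21], [0.23, 2.52], [-1.04, 4.18], [0, 3.07], [-2.55, 2.55]. Speed limits (rad/s): [2.22, 2.22, 2.57, 3.14, 3.14, 3.14].

## Interface

Orientations are given as [roll, pitch, yaw] about the fixed x, y, z axes, in that order (R = Rz(yaw) Ry(pitch) Rx(roll)).
In Python, from cell import * gives the robot as it stands.
- The arm moves only by the tool arm_command, never from a script. Its argument "deltas" is a list of rows, each an object with "xyz": the shift along the world's x, y, z in m, a list of three; "turn": the turn, a rotation vector about the world's x, y, z in rad, a list of three. A call has 1 to 12 rows; each row shifts and turns the commanded pose from where the row before left it; what a row does not reach is not made up. A row lasts 1/8 s, in which the tool goes at most 62.5 mm and 10.7 degrees, less where a joint would pass 70% of its speed; a pose out of reach is approached as far as the arm can. A call with a gripper value outside its range is refused whole. "gripper" is the closure, from 0 (fully open) to 1 (shut), set as the call begins (left out, the last holds). The fingers move at their own pace and stop on an object; "force" is the grip in N (left out, the last holds). Time passes only in rows, so rows that do not move let the fingers close. It gives the time, the measured TCP pose, the force and the opening at its end, in the units of the state.
- read_state(): the state, without advancing time (a new reading comes with each control period).
- camera(name): name is "scene" or "top" or "wrist"; returns a dict with "color" (384x512x3 uint8, red, green, blue), "fx", "fy", "cx", "cy" (pixels), "rvec" (rotation vector, rad) and "tvec" (3), from world to camera coordinates, as OpenCV has them; the wrist camera has in their place "mount" (4x4, takes a point from camera to tool coordinates, whose origin is the TCP and whose axes are the flange's). Camera axes: x right, y down, z forward; pixel columns grow to the right and rows downward; lengths in mm; the calibration is good to about 2 mm. A picture is of the moment at which its call begins: read the wrist's pose just before it. There is no depth.
- sign_off(): hands the job in, once; it reports no verdict.
The state is a dict: "clock": time; "joints": joint angles; "qd": joint speeds; "effort": joint torques, N m; "eef_pos": TCP position; "eef_rot": TCP orientation; "wrist_force": force on the tool from outside, world axes, zero at the start; "moment": the same for the moment, N m; "finger_gap": finger opening in mm.
Only numpy, scipy, OpenCV 4.12 (cv2) and the standard library are available. Lean on these libraries where they do the work, as an engineer would, in place of code of your own. Each camera call takes 0.05 s, during which the arm holds its last target.

## Working session

There is one attempt and no reset: what is moved stays moved. The work goes in short steps, Python scripts to look and compute and a tool call to move; the robot and the scene stay as the last step left them, time stands still between calls to the robot, and variables do not carry over. Pictures are saved under pics/ and viewed, and the job is handed in when it is done.

Besides the shell and the picture viewer there is one more tool, called after ">>>" by a JSON object that holds its "fn" and its "kwargs". arm_command: Moves the arm, as the interface text tells. Its arguments: {"type":"object","properties":{"deltas":{"type":"array","items":{"type":"object","properties":{"xyz":{"type":"array","items":{"type":"number"}},"turn":{"type":"array","items":{"type":"number"}}}}},"gripper":{"type":"number"},"force":{"type":"number"}},"required":["deltas"]}

```bash
mkdir -p pics; python3 - <<'E'
from cell import *
import cv2,pickle
print(read_state())
for n in("scene","top"):
    c=camera(n); pickle.dump(c,open(n+'.pkl','wb')); cv2.imwrite(f'pics/{n}0.png',c['color'][:,:,::-1]); print({k:v for k,v in c.items() if k!='color'})
E
```

```text
{'clock': 0.0, 'joints': array([ 1.17041760e+00,  3.00490559e-01,  1.52159093e+00, -6.38246643e-06,
        1.32071416e+00, -6.65896091e-02]), 'qd': array([-0.00047604, -0.00033757,  0.00140501,  0.00043063,  0.00139139,
       -0.00112929]), 'effort': array([ 6.70731351e-04, -5.31808555e+01, -3.52729261e+01,  7.08063575e-02,
        2.44707201e-02, -1.22315214e-04]), 'eef_pos': array([180.07565862, 519.36720279, 180.77151307]), 'eef_rot': array([-3.14039191e+00, -7.38796397e-05,  2.80780507e+00]), 'wrist_force': array([ 0.07889396, -0.45783539, -0.59991017]), 'moment': array([-0.00986133, -0.01116729,  0.01801538]), 'finger_gap': 93.9281565462987}
{'fx': 379.16836766896193, 'fy': 379.16836766896193, 'cx': 253.94541239755634, 'cy': 194.30448359111531, 'rvec': array([ 2.49823073,  0.70884971, -0.20506149]), 'tvec': array([-479.60422416, -212.42834023, 1270.06702806])}
{'fx': 351.1401898941207, 'fy': 351.1401898941207, 'cx': 256.1120285126085, 'cy': 192.43461900639372, 'rvec': array([ 2.13268904, -2.09687226,  0.22006477]), 'tvec': array([-15.51942856, 594.58523841, 992.45740138])}
```

View pics/scene0.png

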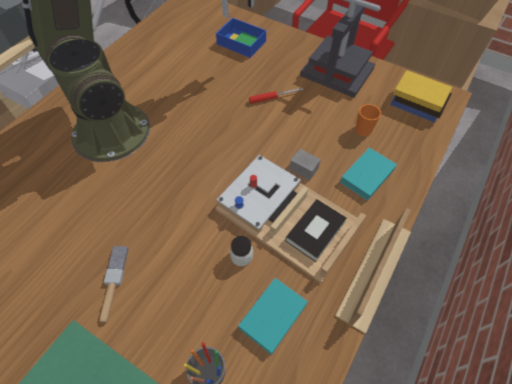

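View pics/top0.png

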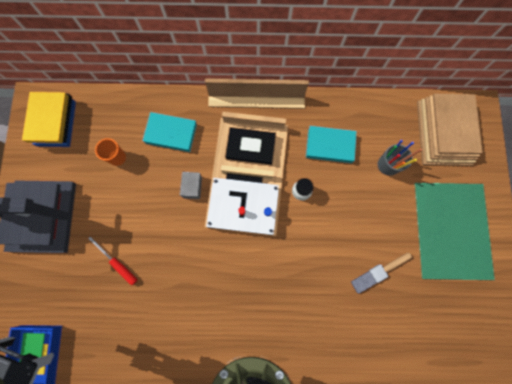

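The scene view shows the jig at about (290,210), the red knob at (253,181) and the spool at (239,202). In the top view the jig is at (247,175), the knob at (242,211) and the spool at (268,212). The black book (250,146) is the only one in the jig; the teal ones are decoys. I'll enlarge the jig next.

```bash
python3 - <<'E'
import cv2,pickle,numpy as np
a=pickle.load(open('top.pkl','rb'))['color'][105:240,195:325,::-1]
b=pickle.load(open('scene.pkl','rb'))['color'][150:285,205:375,::-1]
cv2.imwrite('pics/ct.png',cv2.resize(a,None,fx=4.4,fy=4.4,interpolation=cv2.INTER_CUBIC))
cv2.imwrite('pics/cs.png',cv2.resize(b,None,fx=4.4,fy=4.4,interpolation=cv2.INTER_CUBIC))
E
```

```text
(no output)
```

View pics/ct.png

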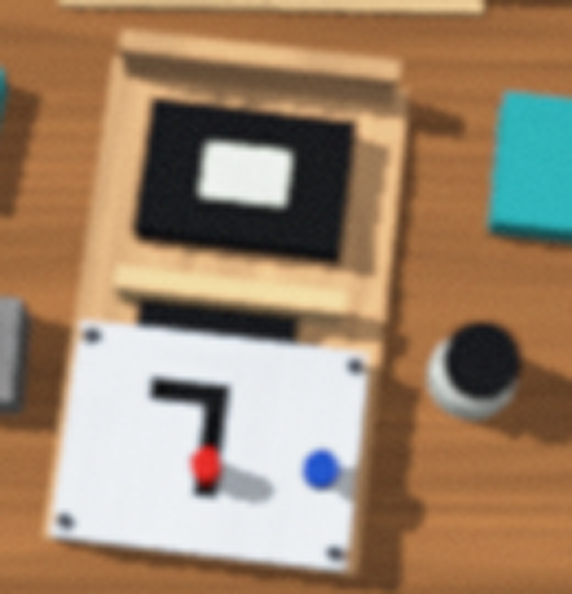

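View pics/cs.png

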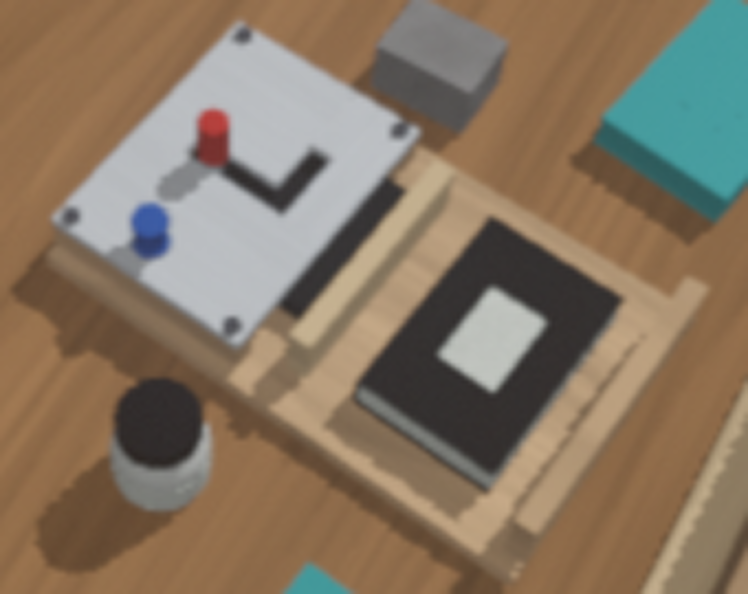

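The top crop shows the plate as a white quadrilateral with the slot corner at about (218,395)/4.4. The short leg goes left (jig +y), the knob is in the long leg and the spool is to its right. Next I'll measure the plate and the knob.

```bash
cat > h.py <<'E'
import cv2,pickle,numpy as np
def ray(c,uv,z):
    R=cv2.Rodrigues(c['rvec'])[0]; t=np.array(c['tvec'])
    d=R.T@np.array([(uv[0]-c['cx'])/c['fx'],(uv[1]-c['cy'])/c['fy'],1]); o=-R.T@t
    return o+d*(z-o[2])/d[2]
def blob(m,near,r):
    n,l,s,ce=cv2.connectedComponentsWithStats(m.astype(np.uint8))
    best=[i for i in range(1,n) if np.hypot(*(ce[i]-near))<r and s[i,4]>8]
    i=max(best,key=lambda i:s[i,4]); return ce[i],s[i],l==i
E
python3 - <<'E'
from h import *
for n,kn,sp,pl in(("top",(242,211),(268,212),(243,207)),("scene",(253,181),(239,202),(258,192))):
    c=pickle.load(open(n+'.pkl','rb')); im=c['color'].astype(int); hsv=cv2.cvtColor(c['color'],cv2.COLOR_RGB2HSV).astype(int)
    H,S,V=hsv[...,0],hsv[...,1],hsv[...,2]
    red=((H<8)|(H>172))&(S>140)&(V>80)
    ce,s,m=blob(red,kn,15); print(n,'knob',ce,s,ray(c,ce,71)[:2])
    ce,s,m=blob(red&(V>185),kn,15); print('bright',ce,s,ray(c,ce,90)[:2])
    blue=(H>100)&(H<130)&(S>120); ce,s,m=blob(blue,sp,12); print('spool',ce,s,ray(c,ce,63)[:2])
    ce,s,m=blob((S<45)&(V>140),pl,25)
    cnt=max(cv2.findContours(m.astype(np.uint8),0,2)[0],key=cv2.contourArea); hull=cv2.convexHull(cnt)
    P=np.array([ray(c,p[0],48)[:2] for p in hull],np.float32)
    r=cv2.minAreaRect(P); print('plate',r, s); print(cv2.boxPoints(r))
    dark=(V<90); 
    ce,s,m=blob(dark,(240,199) if n=="top" else (268,190),14); cnt=max(cv2.findContours(m.astype(np.uint8),0,2)[0],key=cv2.contourArea)
    Q=np.array([ray(c,p[0],48)[:2] for p in cv2.convexHull(cnt)],np.float32); print('slot',s,Q.round(0).tolist())
E
```

```text
top knob [241.5952381  210.14285714] [239 206   6   9  42] [538.79388465  36.36164974]
bright [241.40625 210.     ] [239 207   6   7  32] [536.25976984  36.15912947]
spool [267.5        211.34782609] [264 208   8   8  46] [537.74304402 -40.11602482]
plate ((556.9469604492188, 34.61415100097656), (202.8074493408203, 154.29052734375), 84.24148559570312) [ 206  178   73   57 3082]
[[470.01657  -58.537415]
 [623.5285   -74.018295]
 [643.8773   127.76572 ]
 [490.36542  143.2466  ]]
slot [230 192  16  14  92] [[598.0, 50.0], [595.0, 28.0], [577.0, 28.0], [558.0, 30.0], [558.0, 39.0], [591.0, 74.0], [597.0, 74.0]]
scene knob [253.01923077 180.71153846] [251 176   5  11  52] [537.13545289  38.19756813]Traceback (most recent call last):
  File "<stdin>", line 7, in <module>
  File "h.py", line 9, in blob
    i=max(best,key=lambda i:s[i,4]); return ce[i],s[i],l==i
ValueError: max() iterable argument is empty
```

```bash
python3 - <<'E'
from h import *
c=pickle.load(open('scene.pkl','rb')); hsv=cv2.cvtColor(c['color'],cv2.COLOR_RGB2HSV).astype(int)
H,S,V=hsv[...,0],hsv[...,1],hsv[...,2]
blue=(H>100)&(H<130)&(S>120); ce,s,m=blob(blue,(239,202),8); print('spool',ce,s,ray(c,ce,63)[:2])
ce,s,m=blob((S<45)&(V>140),(258,192),25)
cnt=max(cv2.findContours(m.astype(np.uint8),0,2)[0],key=cv2.contourArea)
P=np.array([ray(c,p[0],48)[:2] for p in cv2.convexHull(cnt)],np.float32)
print(cv2.minAreaRect(P),s)
# jig transform from top rect
th=np.deg2rad(-5.76);R=np.array([[np.cos(th),-np.sin(th)],[np.sin(th),np.cos(th)]]);o=np.array([591.8,31.1])
for nm,p in dict(knob_top=(537.5,36.3),knob_sc=(537.1,38.2),spool=(537.7,-40.1)).items(): print(nm,R.T@(np.array(p)-o))
# fence, granite
print('end',R@[0,40]+o)
E
```

```text
spool [238.79411765 201.94117647] [235 197   8  11  68] [538.07776472 -38.11354929]
((558.2628173828125, 36.00341033935547), (202.99395751953125, 153.41502380371094), 84.53279113769531) [ 217  155   83   73 2665]
knob_top [-54.54772114  -0.27589583]
knob_sc [-55.1363888    1.57436642]
spool [-46.68109592 -76.27008118]
end [595.81446859  70.89804068]
```

Both views agree to within 2 mm. The jig origin is about (592.4, 31.9) with yaw about -5.6°. The knob is at about (537.3, 37.3), so press_board is about 0.010. I'll shut the gripper, move behind the knob at a safe height, and line the jaws up with jig y.

>>> {"fn": "arm_command", "kwargs": {"deltas": [{"xyz":[0.012,-0.02,0],"turn":[0,0,0.02]},{"xyz":[0.027,-0.04,0],"turn":[0,0,0.02]},{"xyz":[0.027,-0.04,0],"turn":[0,0,0.02]},{"xyz":[0.027,-0.04,0],"turn":[0,0,0.02]},{"xyz":[0.027,-0.04,0],"turn":[0,0,0.02]},{"xyz":[0.027,-0.04,0],"turn":[0,0,0.02]},{"xyz":[0.027,-0.04,0],"turn":[0,0,0.02]},{"xyz":[0.027,-0.04,0],"turn":[0,0,0.02]},{"xyz":[0.027,-0.04,0],"turn":[0,0,0.02]},{"xyz":[0.027,-0.04,0],"turn":[0,0,0.02]},{"xyz":[0.027,-0.04,0],"turn":[0,0,0.02]},{"xyz":[0.027,-0.04,0],"turn":[0,0,0.016]}], "gripper": 1, "force": 20}}

```text
clock: 1.6
eef_pos: [489.8, 58.1, 181.2]
eef_rot: [3.142, -0.0, 3.044]
wrist_force: [1.3, 0.5, 0.6]
finger_gap: 0.5
```

>>> {"fn": "arm_command", "kwargs": {"deltas": [{"xyz":[0.015,-0.019,0]},{"xyz":[0,0,0]},{"xyz":[0,0,0]}]}}

```text
validation failed for argument at $.de...
```

>>> {"fn": "arm_command", "kwargs": {"deltas": [{"xyz":[0.015,-0.018,0],"turn":[0,0,0]},{"xyz":[0,0,0],"turn":[0,0,0]},{"xyz":[0,0,0],"turn":[0,0,0]}]}}

```text
clock: 1.98
eef_pos: [503.7, 42.6, 181.2]
eef_rot: [3.141, -0.0, 3.044]
wrist_force: [-1.0, 0.4, -0.2]
finger_gap: 0.0
```

```bash
python3 - <<'E'
from cell import *
import cv2,pickle
s=read_state(); print(s['eef_pos'],s['eef_rot'],s['wrist_force'],s['joints'])
c=camera('wrist'); c['pos']=s['eef_pos'];c['rot']=s['eef_rot']; pickle.dump(c,open('w1.pkl','wb')); cv2.imwrite('pics/w1.png',c['color'][:,:,::-1]); print(c['mount'],c['fx'],c['cx'],c['cy'])
E
```

```text
[503.68310611  42.60778837 181.21080606] [ 3.14145461e+00 -4.91273632e-04  3.04439487e+00] [-1.04475935  0.40835706 -0.19068654] [ 1.18105161e-02  2.01074355e-01  1.64478691e+00  1.98093070e-04
  1.29620473e+00 -1.46184175e+00]
[[ 6.19439317e-04 -9.67955368e-01 -2.51121529e-01  7.34038659e+01]
 [ 9.99999667e-01  4.66178379e-04  6.69792219e-04  1.15895204e+00]
 [-5.31261546e-04 -2.51121860e-01  9.67955334e-01 -2.04101494e+02]
 [ 0.00000000e+00  0.00000000e+00  0.00000000e+00  1.00000000e+00]] 281.67857416772307 253.14581974052683 191.20384877808513
```

View pics/w1.png

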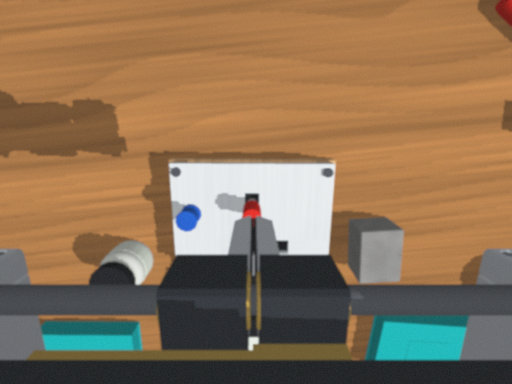

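The wrist view shows the shut fingers in line with the knob at (252,210), with the plate edges parallel to the image axes. As a third check, I'll cast a ray through the knob's top.

```bash
python3 - <<'E'
from h import *
from scipy.spatial.transform import Rotation as Ro
c=pickle.load(open('w1.pkl','rb')); T=np.eye(4);T[:3,:3]=Ro.from_euler('xyz',c['rot']).as_matrix();T[:3,3]=c['pos'];T=T@c['mount']
hsv=cv2.cvtColor(c['color'],cv2.COLOR_RGB2HSV).astype(int);H,S,V=hsv[...,0],hsv[...,1],hsv[...,2]
ce,s,m=blob(((H<8)|(H>172))&(S>140)&(V>80),(252,210),15);print(ce,s)
def cast(u,z):
    d=T[:3,:3]@[(u[0]-c['cx'])/c['fx'],(u[1]-c['cy'])/c['fy'],1];o=T[:3,3];return (o+d*(z-o[2])/d[2]).round(1)
print(cast(ce,71)); print('top-left/right plate corners',cast((169.5,161.5),48),cast((334.5,161.5),48))
th=np.deg2rad(-5.6)
print('want TCP line y at tool', 31.9-np.tan(th)*(592.4-503.7))
E
```

```text
[251.50672646 209.23318386] [244 201  16  19 223]
[533.4  39.2  71. ]
top-left/right plate corners [471.3 -54.   48. ] [490.5 143.7  48. ]
want TCP line y at tool 40.597111040948604
```

The estimates agree within about 2 mm. I'll go down to a fingertip height of about 55 mm, roughly 13 mm behind the knob.

>>> {"fn": "arm_command", "kwargs": {"deltas": [{"xyz":[-0.002,-0.001,-0.02],"turn":[0,0,0]},{"xyz":[0,0,-0.025],"turn":[0,0,0]},{"xyz":[0,0,-0.025],"turn":[0,0,0]},{"xyz":[0,0,-0.02],"turn":[0,0,0]},{"xyz":[0,0,-0.015],"turn":[0,0,0]},{"xyz":[0,0,-0.01],"turn":[0,0,0]},{"xyz":[0,0,0],"turn":[0,0,0]},{"xyz":[0,0,0],"turn":[0,0,0]}]}}

```text
clock: 3.02
eef_pos: [502.6, 40.7, 67.0]
eef_rot: [3.141, 0.001, 3.044]
wrist_force: [1.1, -0.1, -0.2]
finger_gap: 0.5
```

```bash
python3 - <<'E'
from cell import *
import cv2,pickle
s=read_state(); print(s['eef_pos'],s['eef_rot'],s['wrist_force'])
c=camera('wrist'); cv2.imwrite('pics/w2.png',c['color'][:,:,::-1])
E
```

```text
[502.55109753  40.70605892  66.95859153] [3.14149754e+00 9.56466729e-04 3.04388182e+00] [ 1.14057768 -0.10088254 -0.18604634]
```

View pics/w2.png

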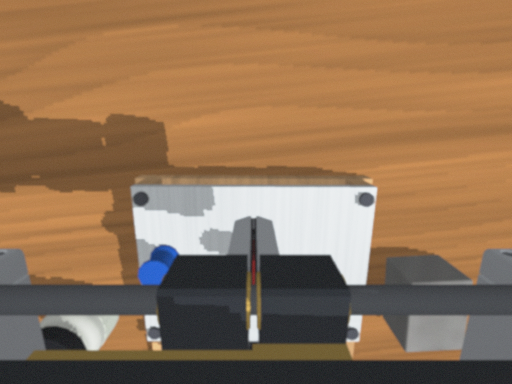

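The fingers stand on the plate side behind the knob, clear of everything. Now I'll push along jig +x.

>>> {"fn": "arm_command", "kwargs": {"deltas": [{"xyz":[0.004,-0.0004,0],"turn":[0,0,0]},{"xyz":[0.004,-0.0004,0],"turn":[0,0,0]},{"xyz":[0.004,-0.0004,0],"turn":[0,0,0]},{"xyz":[0.004,-0.0004,0],"turn":[0,0,0]},{"xyz":[0.004,-0.0004,0],"turn":[0,0,0]},{"xyz":[0.004,-0.0004,0],"turn":[0,0,0]},{"xyz":[0.004,-0.0004,0],"turn":[0,0,0]}]}}

```text
clock: 3.95
eef_pos: [530.5, 37.8, 66.3]
eef_rot: [-3.142, 0.0, 3.044]
wrist_force: [0.4, 0.2, -0.5]
finger_gap: 0.7
```

>>> {"fn": "arm_command", "kwargs": {"deltas": [{"xyz":[0.004,-0.0004,0],"turn":[0,0,0]},{"xyz":[0.004,-0.0004,0],"turn":[0,0,0]},{"xyz":[0.004,-0.0004,0],"turn":[0,0,0]},{"xyz":[0.004,-0.0004,0],"turn":[0,0,0]},{"xyz":[0.004,-0.0004,0],"turn":[0,0,0]}]}}

```text
clock: 4.58
eef_pos: [550.5, 35.8, 66.3]
eef_rot: [-3.142, -0.0, 3.044]
wrist_force: [-0.6, 0.9, 0.2]
finger_gap: 0.5
```

There should have been about 3 N of contact by now, so I'll look before going on.

```bash
python3 - <<'E'
from cell import *
import cv2,pickle
s=read_state(); print(s['eef_pos'],s['wrist_force'],s['effort'])
a=camera('top')['color'][105:240,195:325,::-1]
b=camera('scene')['color'][150:285,205:375,::-1]
f=lambda x:cv2.resize(x,None,fx=4.4,fy=4.4,interpolation=cv2.INTER_CUBIC)
cv2.imwrite('pics/t3.png',f(a));cv2.imwrite('pics/s3.png',f(b))
cv2.imwrite('pics/w3.png',camera('wrist')['color'][:,:,::-1])
E
```

```text
[550.46153776  35.80940828  66.33027519] [-0.61819699  0.89886121  0.24808701] [ 4.53493476e-02 -5.66731310e+01 -3.07472885e+01 -7.89283309e-03
  1.44528100e-02  1.19786154e-02]
```

View pics/s3.png

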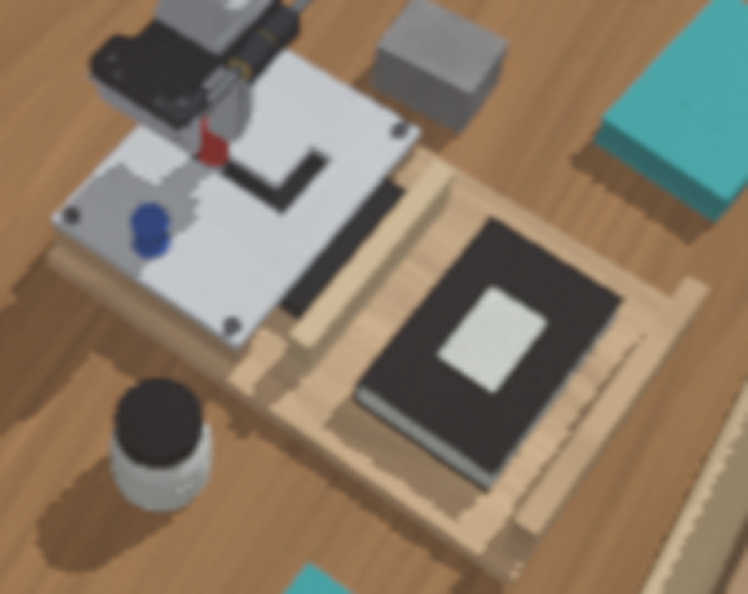

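View pics/t3.png

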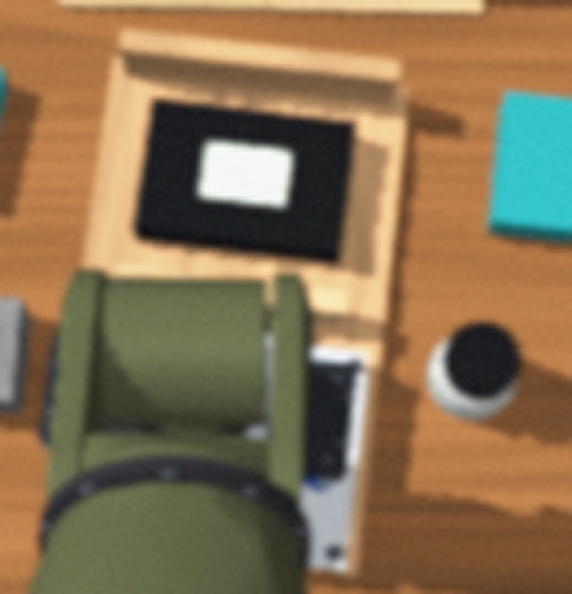

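View pics/w3.png

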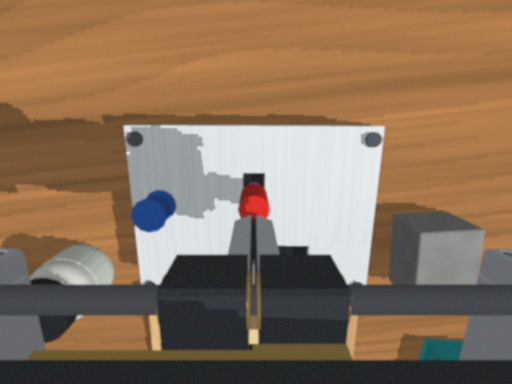

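The pictures disagree with the force reading: in the scene view the knob hasn't moved (212,150), though the fingers should be past it. I'll project the fingertips into both views and compare.

```bash
python3 - <<'E'
from h import *
from cell import *
from scipy.spatial.transform import Rotation as Ro
s=read_state(); p=s['eef_pos']; R=Ro.from_euler('xyz',s['eef_rot']).as_matrix(); print(p,s['finger_gap'])
c=pickle.load(open('scene.pkl','rb')); w=pickle.load(open('w1.pkl','rb')); M=np.linalg.inv(w['mount'])
K=lambda c:np.array([[c['fx'],0,c['cx']],[0,c['fy'],c['cy']],[0,0,1.]])
for nm,t in dict(tcp=(0,0,0),tip=(0,0,11),tipL=(0,12.5,11),tipR=(0,-12.5,11),up=(0,0,-60)).items():
    X=R@np.array(t,float)+p
    u=cv2.projectPoints(X[None],c['rvec'],c['tvec'],K(c),None)[0].ravel()
    q=M[:3,:3]@t+M[:3,3]; v=K(w)@q; v=v/v[2]
    print(nm,X.round(1),'scene',u.round(1),'crop',((u-[205,150])*4.4).round(),'wrist',v[:2].round(1))
for nm,X in dict(knobtop=(537,37.5,90),knobbot=(537,37.5,52)).items():
    u=cv2.projectPoints(np.array([X],float),c['rvec'],c['tvec'],K(c),None)[0].ravel(); 
    q=M@np.r_[R.T@(np.array(X)-p),1]; v=K(w)@q[:3]; v=v/v[2]
    print(nm,((u-[205,150])*4.4).round(),v[:2].round(1))
img=camera('scene')['color'][150:215,205:290,::-1]; cv2.imwrite('pics/s4.png',cv2.resize(img,None,fx=8,fy=8,interpolation=cv2.INTER_CUBIC))
img=camera('wrist')['color'][150:280,190:320,::-1]; cv2.imwrite('pics/w4.png',cv2.resize(img,None,fx=4.5,fy=4.5,interpolation=cv2.INTER_CUBIC))
E
```

```text
[550.299411    35.80705334  66.27595506] 0.4047884307189304
tcp [550.3  35.8  66.3] scene [256.5 184.3] crop [227. 151.] wrist [251.4 217. ]
tip [550.3  35.8  55.3] scene [256.5 186.4] crop [227. 160.] wrist [251.5 212.4]
tipL [551.5  48.2  55.3] scene [259.1 183.5] crop [238. 147.] wrist [267.  212.4]
tipR [549.1  23.4  55.3] scene [253.9 189.3] crop [215. 173.] wrist [236.  212.4]
up [550.3  35.8 126.3] scene [256.6 172. ] crop [227.  97.] wrist [250.9 253.4]
knobtop [210. 119.] [251.8 210.2]
knobbot [211. 152.] [252.  195.2]
```

View pics/s4.png

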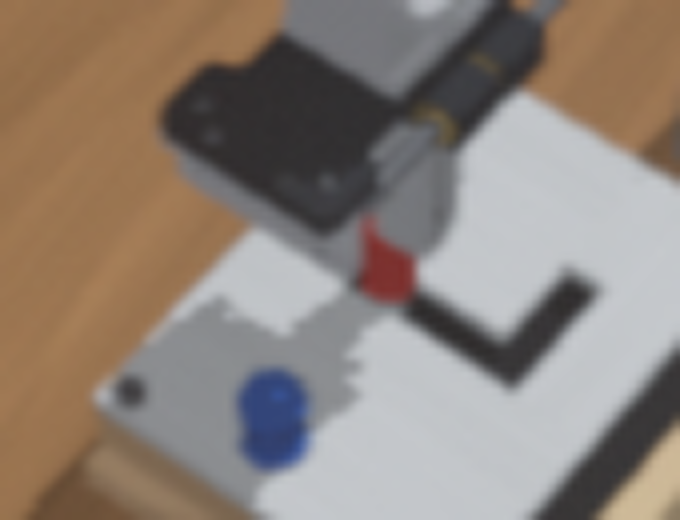

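View pics/w4.png

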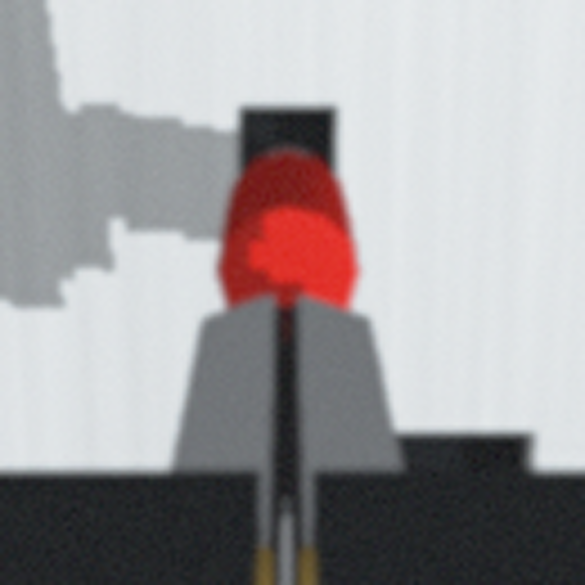

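```bash
python3 - <<'E'
from h import *
from cell import *
from scipy.spatial.transform import Rotation as Ro
s=read_state(); c=camera('wrist')
T=np.eye(4);T[:3,:3]=Ro.from_euler('xyz',s['eef_rot']).as_matrix();T[:3,3]=s['eef_pos'];T=T@c['mount']
def cast(u,z):
    d=T[:3,:3]@[(u[0]-c['cx'])/c['fx'],(u[1]-c['cy'])/c['fy'],1];o=T[:3,3];return (o+d*(z-o[2])/d[2]).round(1)
f=lambda x,y:(190+x/4.5-.5,150+y/4.5-.5)
print('cam',T[:3,3],'axis',T[:3,2])
print('slot start',cast(f(288,108),48),'knob base near edge',cast(f(288,150),52),'top near edge',cast(f(290,207),90))
print('knob width edges at top z90',cast(f(222,270),90),cast(f(357,270),90))
print('finger tip edges',cast(f(200,320),55),cast(f(370,320),55), cast(f(285,297),55))
print('plate corners',cast((124.5,125.5),48),cast((384.5,125.5),48))
sc=pickle.load(open('scene.pkl','rb'));R=cv2.Rodrigues(sc['rvec'])[0];print('scene cam',-R.T@sc['tvec'])
im=camera('scene')['color'];hsv=cv2.cvtColor(im,cv2.COLOR_RGB2HSV).astype(int);H,S,V=hsv[...,0],hsv[...,1],hsv[...,2]
for I in(im,sc['color']):
    hsv=cv2.cvtColor(I,cv2.COLOR_RGB2HSV).astype(int);H,S,V=hsv[...,0],hsv[...,1],hsv[...,2]
    ce,st,m=blob(((H<8)|(H>172))&(S>140)&(V>80),(253,183),15);print(ce,st)
E
```

```text
cam [477.19345632  44.17296566 270.4108392 ] axis [ 0.24988161 -0.02384012 -0.96798287]
slot start [520.   40.4  48. ] knob base near edge [526.8  39.7  52. ] top near edge [526.8  40.   90. ]
knob width edges at top z90 [535.5  28.9  90. ] [537.5  49.   90. ]
finger tip edges [555.8  21.   55. ] [558.8  51.5  55. ] [553.   36.7  55. ]
plate corners [473.1 -54.7  48. ] [492.4 144.3  48. ]
scene cam [ 857.56423828 -473.4414504   963.66645557]
[252.89285714 183.46428571] [251 180   5   7  28]
[253.01923077 180.71153846] [251 176   5  11  52]
```

All the measurements fit one explanation: the shut fingertips stand about 35 mm higher than the tool data says, near z≈90, so they passed just over the knob. In the wrist view the tip edges appear at v≈216 where I expected 201, and the tip is 30 mm wide if cast at z=55 but 25 mm at z≈95. I'll back out behind the knob first and measure the tip height before lowering.

>>> {"fn": "arm_command", "kwargs": {"deltas": [{"xyz":[-0.008,0.0008,0],"turn":[0,0,0]},{"xyz":[-0.008,0.0008,0],"turn":[0,0,0]},{"xyz":[-0.008,0.0008,0],"turn":[0,0,0]},{"xyz":[-0.008,0.0008,0],"turn":[0,0,0]},{"xyz":[-0.008,0.0008,0],"turn":[0,0,0]},{"xyz":[-0.008,0.0008,0],"turn":[0,0,0]},{"xyz":[0,0,0],"turn":[0,0,0]}]}}

```text
clock: 5.8
eef_pos: [501.8, 40.7, 66.5]
eef_rot: [-3.142, 0.0, 3.044]
wrist_force: [0.8, 0.1, -1.1]
finger_gap: 0.5
```

```bash
python3 - <<'E'
from h import *
from cell import *
s=read_state(); print(s['eef_pos'],s['wrist_force'],s['finger_gap'])
f=lambda x,k:cv2.resize(x,None,fx=k,fy=k,interpolation=cv2.INTER_CUBIC)
c=camera('scene');pickle.dump(c,open('s5.pkl','wb'));cv2.imwrite('pics/s5.png',f(c['color'][140:215,205:290,::-1],8))
c=camera('wrist');pickle.dump((s,c),open('w5.pkl','wb'));cv2.imwrite('pics/w5.png',f(c['color'][180:280,190:320,::-1],5))
E
```

```text
[501.81968247  40.6784948   66.45529137] [ 0.83056249  0.14874416 -1.11059469] 0.5139992619968952
```

View pics/s5.png

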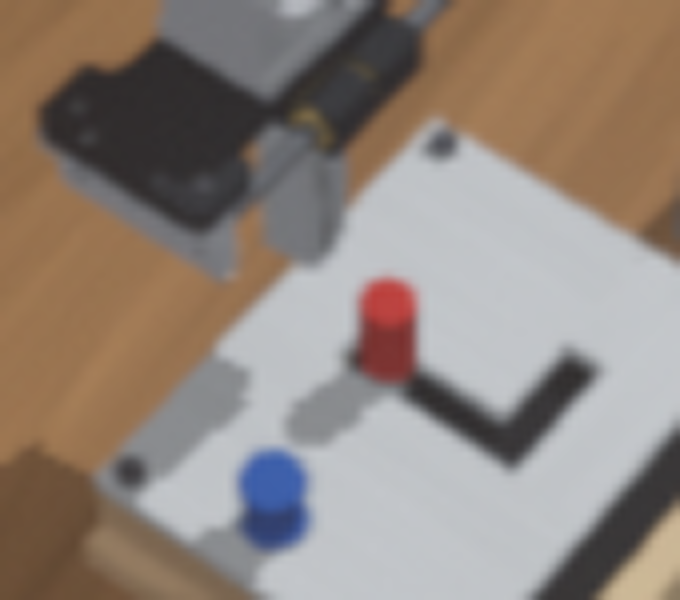

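View pics/w5.png

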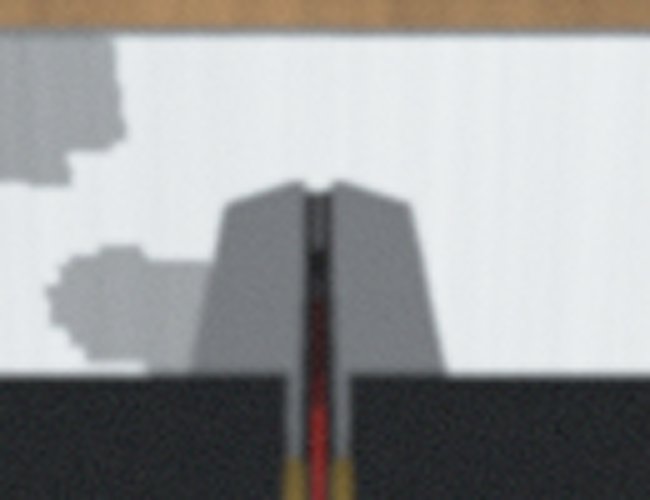

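```bash
python3 - <<'E'
from h import *
from scipy.spatial.transform import Rotation as Ro
s,w=pickle.load(open('w5.pkl','rb')); c=pickle.load(open('s5.pkl','rb'))
K=lambda c:np.array([[c['fx'],0,c['cx']],[0,c['fy'],c['cy']],[0,0,1.]])
R=Ro.from_euler('xyz',s['eef_rot']).as_matrix();M=np.linalg.inv(w['mount'])
img=cv2.resize(c['color'][100:230,190:300,::-1],None,fx=5,fy=5,interpolation=cv2.INTER_CUBIC).copy()
wi=cv2.resize(w['color'][180:300,150:360,::-1],None,fx=3.8,fy=3.8,interpolation=cv2.INTER_CUBIC).copy()
for dz,col in((11,(0,0,255)),(-24,(0,255,0)),(-70,(255,0,0))):
    B=np.array([(x,y,dz) for x,y in((8,12.5),(8,-12.5),(-8,-12.5),(-8,12.5))],float)
    if dz==-70: B=B/np.array([8,12.5,1])*np.array([37.5,88.5,1])
    W=(R@B.T).T+s['eef_pos']
    u=cv2.projectPoints(W,c['rvec'],c['tvec'],K(c),None)[0].reshape(-1,2)
    cv2.polylines(img,[((u-[190,100]+.5)*5).astype(int)],True,col,1)
    q=(M[:3,:3]@B.T).T+M[:3,3]; v=(K(w)@q.T).T; v=v[:,:2]/v[:,2:]
    cv2.polylines(wi,[((v-[150,180]+.5)*3.8).astype(int)],True,col,1)
cv2.imwrite('pics/s6.png',img);cv2.imwrite('pics/w6.png',wi)
E
```

```text
(no output)
```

View pics/s6.png

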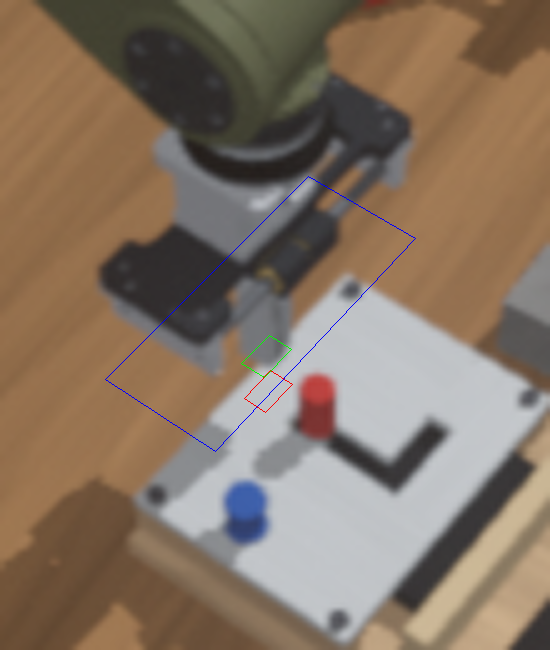

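View pics/w6.png

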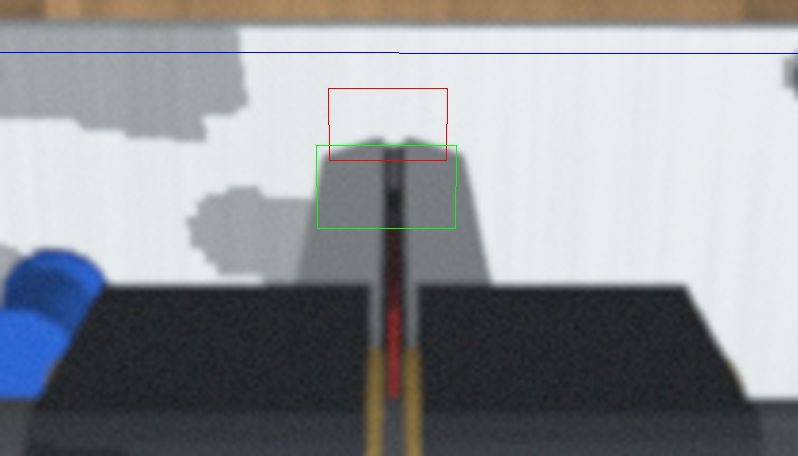

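The overlay settles it. The red box (predicted tip) sits well below the actual fingers, which match the green box, so the tip is about 24–26 mm behind the stated TCP. Before going lower I'll check that the hanging side plates of the gripper clear the spool.

```bash
python3 - <<'E'
from h import *
from scipy.spatial.transform import Rotation as Ro
s,w=pickle.load(open('w5.pkl','rb')); c=pickle.load(open('s5.pkl','rb'))
K=np.array([[c['fx'],0,c['cx']],[0,c['fy'],c['cy']],[0,0,1.]])
R=Ro.from_euler('xyz',s['eef_rot']).as_matrix()
for nm,(x,y),zs in (('tip L front',(-8,12.5),range(-10,-40,-5)),('tip c',(-8,0),range(-10,-40,-5)),('guard front',(-37.5,88.5),range(-40,-130,-10)),('guard front-y',(-37.5,-88.5),range(-40,-130,-10))):
  for z in zs:
    W=R@np.array([x,y,z],float)+s['eef_pos']; u=cv2.projectPoints(W[None],c['rvec'],c['tvec'],K,None)[0].ravel()
    print(nm,W.round(),((u-[190,100]+.5)*5).round())
cv2.imwrite('pics/w7.png',cv2.resize(w['color'][:,:,::-1],(800,600)))
E
```

```text
tip L front [511.  52.  76.] [292. 363.]
tip L front [511.  52.  81.] [292. 358.]
tip L front [511.  52.  86.] [292. 353.]
tip L front [511.  52.  91.] [291. 348.]
tip L front [511.  52.  96.] [291. 343.]
tip L front [511.  52. 101.] [291. 338.]
tip c [510.  40.  76.] [278. 378.]
tip c [510.  40.  81.] [278. 373.]
tip c [510.  40.  86.] [278. 368.]
tip c [510.  40.  91.] [278. 362.]
tip c [510.  40.  96.] [278. 357.]
tip c [510.  40. 101.] [277. 352.]
guard front [548. 125. 106.] [413. 272.]
guard front [548. 125. 116.] [414. 261.]
guard front [548. 125. 126.] [415. 250.]
guard front [548. 125. 136.] [415. 239.]
guard front [548. 125. 146.] [416. 227.]
guard front [548. 125. 156.] [417. 216.]
guard front [548. 125. 166.] [418. 204.]
guard front [548. 125. 176.] [418. 192.]
guard front [548. 125. 186.] [419. 179.]
guard front-y [531. -51. 106.] [218. 482.]
guard front-y [531. -51. 116.] [218. 472.]
guard front-y [531. -51. 126.] [217. 462.]
guard front-y [531. -51. 136.] [216. 451.]
guard front-y [531. -51. 146.] [215. 441.]
guard front-y [531. -51. 156.] [214. 430.]
guard front-y [531. -51. 166.] [213. 419.]
guard front-y [531. -51. 176.] [212. 408.]
guard front-y [531. -51. 186.] [211. 397.]
```

View pics/w7.png

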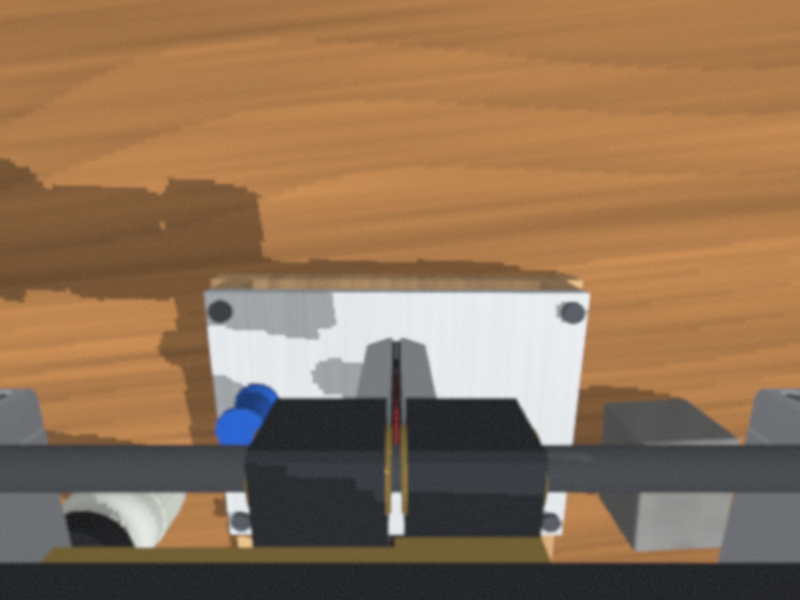

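The side plates end near z≈180 and the finger carriers are well above the spool's 78 mm, so lowering by 32 mm is safe. The tip should then stand at about 58–64 mm.

>>> {"fn": "arm_command", "kwargs": {"deltas": [{"xyz":[0,0,-0.008],"turn":[0,0,0]},{"xyz":[0,0,-0.008],"turn":[0,0,0]},{"xyz":[0,0,-0.008],"turn":[0,0,0]},{"xyz":[0,0,-0.008],"turn":[0,0,0]},{"xyz":[0,0,0],"turn":[0,0,0]}]}}

```text
clock: 6.52
eef_pos: [501.8, 40.6, 33.6]
eef_rot: [-3.141, -0.001, 3.044]
wrist_force: [0.2, 0.1, 0.1]
finger_gap: 0.6
```

```bash
python3 - <<'E'
from h import *
from cell import *
s=read_state(); print(s['eef_pos'],s['wrist_force'],s['finger_gap'])
c=camera('scene');cv2.imwrite('pics/s8.png',cv2.resize(c['color'][100:230,190:300,::-1],None,fx=5,fy=5,interpolation=cv2.INTER_CUBIC))
E
```

```text
[501.82120879  40.64721773  33.5965898 ] [0.18256347 0.08950812 0.12042827] 0.6409032852025758
```

View pics/s8.png

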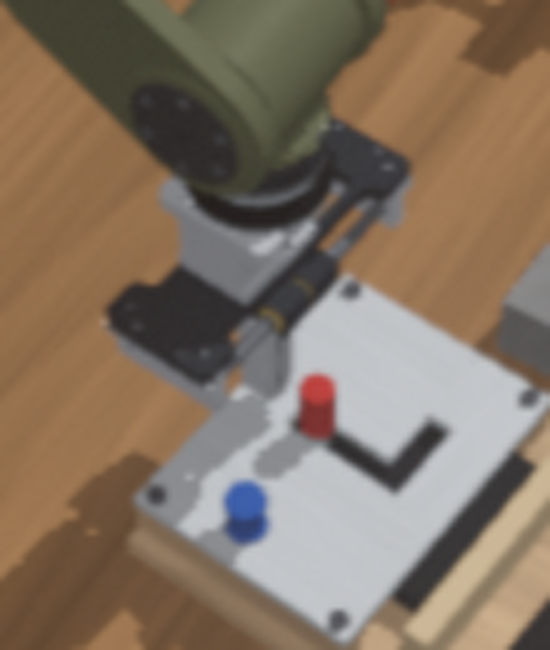

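The TCP is at 33.6 with no contact force. The fingertips (262,395) are now beside the knob's lower part, just above the plate. I'll push gently and watch the force.

>>> {"fn": "arm_command", "kwargs": {"deltas": [{"xyz":[0.004,-0.0004,0],"turn":[0,0,0]},{"xyz":[0.004,-0.0004,0],"turn":[0,0,0]},{"xyz":[0.004,-0.0004,0],"turn":[0,0,0]},{"xyz":[0.004,-0.0004,0],"turn":[0,0,0]},{"xyz":[0.004,-0.0004,0],"turn":[0,0,0]},{"xyz":[0.004,-0.0004,0],"turn":[0,0,0]}]}}

```text
clock: 7.32
eef_pos: [526.2, 38.2, 34.3]
eef_rot: [-3.142, -0.001, 3.044]
wrist_force: [-2.6, 0.4, 2.1]
finger_gap: 0.5
```

```bash
python3 - <<'E'
from h import *
from cell import *
s=read_state(); print(s['eef_pos'],s['wrist_force'],s['finger_gap'])
c=camera('scene');cv2.imwrite('pics/s9.png',cv2.resize(c['color'][130:270,200:360,::-1],None,fx=4.2,fy=4.2,interpolation=cv2.INTER_CUBIC))
E
```

```text
[526.24875483  38.21743272  34.32249135] [-2.60769454  0.40634384  2.14714335] 0.4921933336847578
```

View pics/s9.png

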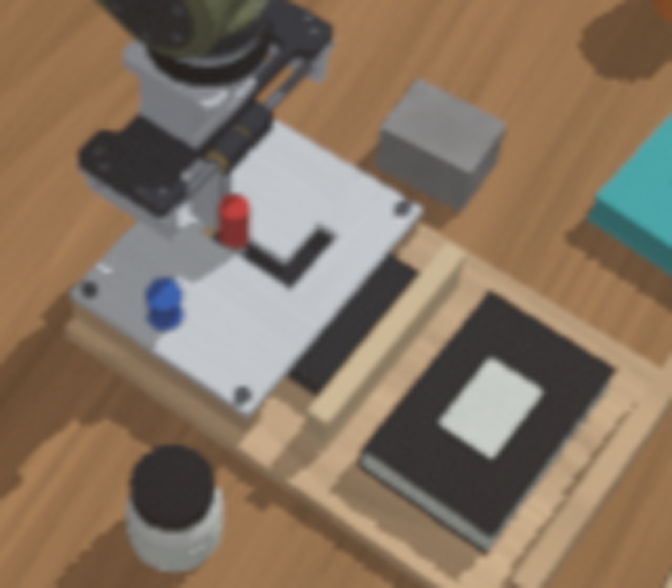

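The fingertips are now pushing the knob (233,222) with about 2.6 N, and the board has started to move. I'll carry on.

>>> {"fn": "arm_command", "kwargs": {"deltas": [{"xyz":[0.004,-0.0004,0],"turn":[0,0,0]},{"xyz":[0.004,-0.0004,0],"turn":[0,0,0]},{"xyz":[0.004,-0.0004,0],"turn":[0,0,0]},{"xyz":[0.004,-0.0004,0],"turn":[0,0,0]},{"xyz":[0.004,-0.0004,0],"turn":[0,0,0]}]}}

```text
clock: 8.0
eef_pos: [546.4, 36.2, 34.3]
eef_rot: [-3.142, -0.0, 3.044]
wrist_force: [-2.7, -0.6, 0.5]
finger_gap: 0.5
```

>>> {"fn": "arm_command", "kwargs": {"deltas": [{"xyz":[0.004,-0.0004,0],"turn":[0,0,0]},{"xyz":[0.004,-0.0004,0],"turn":[0,0,0]},{"xyz":[0.004,-0.0004,0],"turn":[0,0,0]},{"xyz":[0.003,-0.0003,0],"turn":[0,0,0]}]}}

```text
clock: 8.5
eef_pos: [561.2, 34.7, 34.3]
eef_rot: [-3.142, -0.001, 3.044]
wrist_force: [-5.9, -0.7, 1.9]
finger_gap: 0.6
```

>>> {"fn": "arm_command", "kwargs": {"deltas": [{"xyz":[0.002,-0.0002,0],"turn":[0,0,0]},{"xyz":[0.002,-0.0002,0],"turn":[0,0,0]},{"xyz":[0.002,-0.0002,0],"turn":[0,0,0]}]}}

```text
clock: 8.88
eef_pos: [567.1, 34.1, 34.3]
eef_rot: [-3.142, -0.001, 3.044]
wrist_force: [-5.4, 0.3, 2.2]
finger_gap: 0.4
```

>>> {"fn": "arm_command", "kwargs": {"deltas": [{"xyz":[0.001,-0.0001,0],"turn":[0,0,0]},{"xyz":[0.001,-0.0001,0],"turn":[0,0,0]}]}}

```text
clock: 9.12
eef_pos: [569.1, 33.9, 34.3]
eef_rot: [-3.142, -0.0, 3.044]
wrist_force: [-4.9, -0.4, 2.0]
finger_gap: 0.5
```

>>> {"fn": "arm_command", "kwargs": {"deltas": [{"xyz":[0.001,-0.0001,0],"turn":[0,0,0]}]}}

```text
clock: 9.25
eef_pos: [570.1, 33.8, 34.3]
eef_rot: [-3.141, -0.001, 3.044]
wrist_force: [-5.8, -0.6, 1.9]
finger_gap: 0.3
```

>>> {"fn": "arm_command", "kwargs": {"deltas": [{"xyz":[0.001,-0.0001,0],"turn":[0,0,0]}]}}

```text
clock: 9.38
eef_pos: [571.1, 33.7, 34.3]
eef_rot: [-3.142, -0.0, 3.044]
wrist_force: [-5.5, 0.3, 1.6]
finger_gap: 0.2
```

>>> {"fn": "arm_command", "kwargs": {"deltas": [{"xyz":[0.001,-0.0001,0],"turn":[0,0,0]}]}}

```text
clock: 9.5
eef_pos: [572.1, 33.6, 34.3]
eef_rot: [-3.141, -0.001, 3.044]
wrist_force: [-5.3, -0.0, 2.4]
finger_gap: -0.0
```

>>> {"fn": "arm_command", "kwargs": {"deltas": [{"xyz":[0.001,-0.0001,0],"turn":[0,0,0]}]}}

```text
clock: 9.62
eef_pos: [573.1, 33.5, 34.3]
eef_rot: [-3.141, -0.001, 3.044]
wrist_force: [-5.3, -0.0, 2.2]
finger_gap: 0.5
```

>>> {"fn": "arm_command", "kwargs": {"deltas": [{"xyz":[0.0005,0,0],"turn":[0,0,0]}]}}

```text
clock: 9.75
eef_pos: [573.3, 33.5, 34.3]
eef_rot: [-3.141, -0.001, 3.044]
wrist_force: [-8.9, -0.2, 4.8]
finger_gap: 0.3
```

>>> {"fn": "arm_command", "kwargs": {"deltas": [{"xyz":[0.0005,0,0],"turn":[0,0,0]}]}}

```text
clock: 9.88
eef_pos: [573.4, 33.5, 34.3]
eef_rot: [-3.141, -0.002, 3.044]
wrist_force: [-12.5, -0.6, 6.9]
finger_gap: 0.6
```

```bash
python3 - <<'E'
from h import *
from cell import *
s=read_state(); print(s['eef_pos'],s['wrist_force'],s['finger_gap'])
c=camera('scene');cv2.imwrite('pics/s10.png',cv2.resize(c['color'][130:270,200:360,::-1],None,fx=4.2,fy=4.2,interpolation=cv2.INTER_CUBIC))
E
```

```text
[573.43936913  33.4604275   34.263169  ] [-12.52872746  -0.60109802   6.92894829] 0.6257077658434784
```

View pics/s10.png

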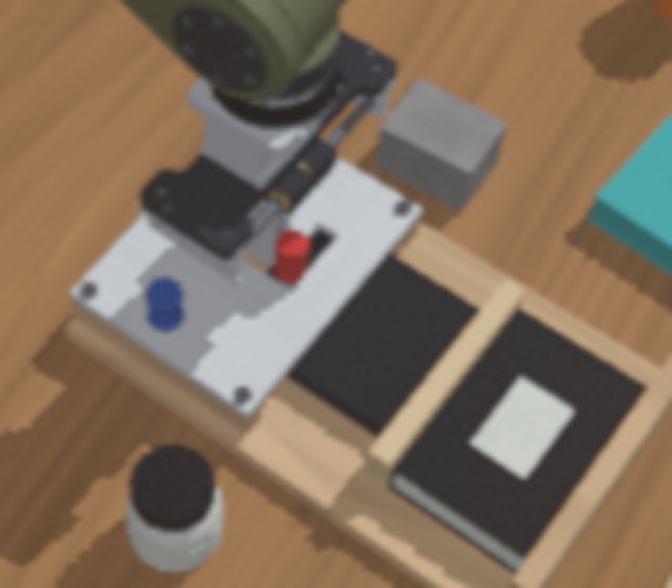

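The knob is at the corner (291,258). The force rises with no further travel, which means the hard stop, and the board has the book against the fence. I'll back off, go round to the knob's right side (jig -y), clear of the spool at (165,303).

>>> {"fn": "arm_command", "kwargs": {"deltas": [{"xyz":[-0.007,0.0007,0],"turn":[0,0,0]},{"xyz":[-0.007,0.0007,0],"turn":[0,0,0]},{"xyz":[-0.0007,-0.0072,0],"turn":[0,0,0]},{"xyz":[-0.0007,-0.0072,0],"turn":[0,0,0]},{"xyz":[-0.0007,-0.0072,0],"turn":[0,0,0]},{"xyz":[-0.0007,-0.0072,0],"turn":[0,0,0]},{"xyz":[-0.0007,-0.0072,0],"turn":[0,0,0]},{"xyz":[0,0,0],"turn":[0,0,0]}]}}

```text
clock: 10.92
eef_pos: [556.7, -1.6, 34.3]
eef_rot: [3.142, -0.0, 3.043]
wrist_force: [0.1, 0.3, -0.0]
finger_gap: 0.6
```

>>> {"fn": "arm_command", "kwargs": {"deltas": [{"xyz":[0.008,-0.0008,0],"turn":[0,0,0]},{"xyz":[0.008,-0.0008,0],"turn":[0,0,0]},{"xyz":[0.008,-0.0008,0],"turn":[0,0,0]},{"xyz":[0.008,-0.0008,0],"turn":[0,0,0]},{"xyz":[0,0,0],"turn":[0,0,0]}]}}

```text
clock: 11.55
eef_pos: [589.1, -4.3, 34.2]
eef_rot: [-3.142, -0.0, 3.044]
wrist_force: [-0.1, -0.6, -0.1]
finger_gap: 0.4
```

```bash
python3 - <<'E'
from h import *
from cell import *
s=read_state(); print(s['eef_pos'],s['wrist_force'],s['finger_gap'])
c=camera('scene');cv2.imwrite('pics/s11.png',cv2.resize(c['color'][130:270,200:360,::-1],None,fx=4.2,fy=4.2,interpolation=cv2.INTER_CUBIC))
c=camera('wrist');cv2.imwrite('pics/w11.png',c['color'][:,:,::-1])
E
```

```text
[589.11915322  -4.29629206  34.15891783] [-0.06079557 -0.57423427 -0.05386334] 0.3669998311513589
```

View pics/s11.png

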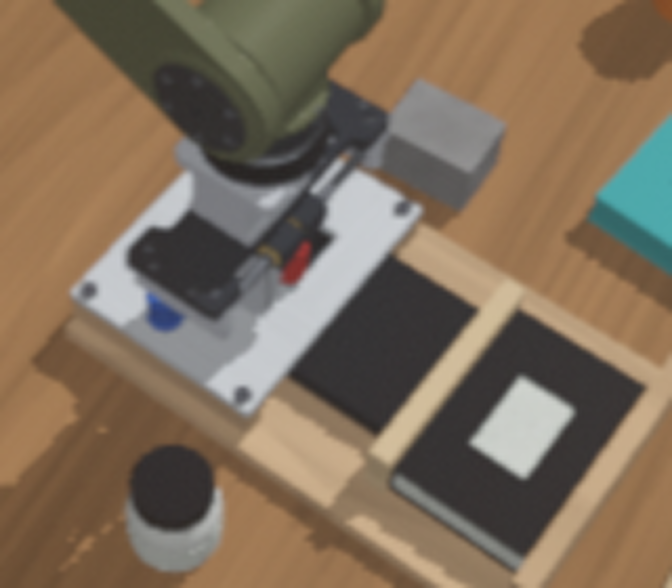

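View pics/w11.png

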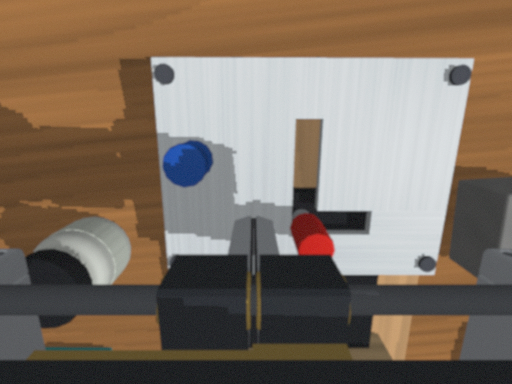

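The fingers are to the knob's right, level with the corner, and the spool is untouched at (188,163). The short leg, (320–370,220), is free. Now I'll push along jig +y.

>>> {"fn": "arm_command", "kwargs": {"deltas": [{"xyz":[0.0004,0.004,0],"turn":[0,0,0]},{"xyz":[0.0004,0.004,0],"turn":[0,0,0]},{"xyz":[0.0004,0.004,0],"turn":[0,0,0]},{"xyz":[0.0002,0.002,0],"turn":[0,0,0]},{"xyz":[0.0002,0.002,0],"turn":[0,0,0]}]}}

```text
clock: 12.28
eef_pos: [590.3, 11.8, 34.4]
eef_rot: [-3.141, 0.0, 3.044]
wrist_force: [0.2, -2.1, 1.1]
finger_gap: 0.2
```

>>> {"fn": "arm_command", "kwargs": {"deltas": [{"xyz":[0.0002,0.002,0],"turn":[0,0,0]},{"xyz":[0.0002,0.002,0],"turn":[0,0,0]},{"xyz":[0.0002,0.002,0],"turn":[0,0,0]}]}}

```text
clock: 12.65
eef_pos: [590.9, 17.8, 34.4]
eef_rot: [-3.142, 0.0, 3.044]
wrist_force: [-1.1, -0.5, 1.4]
finger_gap: 0.5
```

>>> {"fn": "arm_command", "kwargs": {"deltas": [{"xyz":[0.0004,0.004,0],"turn":[0,0,0]},{"xyz":[0.0004,0.004,0],"turn":[0,0,0]},{"xyz":[0.0004,0.004,0],"turn":[0,0,0]}]}}

```text
clock: 13.02
eef_pos: [592.1, 30.1, 34.3]
eef_rot: [3.142, 0.0, 3.044]
wrist_force: [-0.9, -1.7, 0.9]
finger_gap: 0.2
```

>>> {"fn": "arm_command", "kwargs": {"deltas": [{"xyz":[0.0004,0.004,0],"turn":[0,0,0]},{"xyz":[0.0004,0.004,0],"turn":[0,0,0]},{"xyz":[0.0004,0.004,0],"turn":[0,0,0]}]}}

```text
clock: 13.4
eef_pos: [593.4, 42.0, 34.3]
eef_rot: [-3.142, 0.0, 3.044]
wrist_force: [-1.1, -1.8, 1.7]
finger_gap: 0.4
```

>>> {"fn": "arm_command", "kwargs": {"deltas": [{"xyz":[0.0001,0.001,0],"turn":[0,0,0]},{"xyz":[0.0001,0.001,0],"turn":[0,0,0]}]}}

```text
clock: 13.65
eef_pos: [593.5, 43.8, 34.4]
eef_rot: [-3.142, 0.0, 3.044]
wrist_force: [-0.3, -0.6, 1.2]
finger_gap: 0.1
```

>>> {"fn": "arm_command", "kwargs": {"deltas": [{"xyz":[0.0001,0.001,0],"turn":[0,0,0]}]}}

```text
clock: 13.78
eef_pos: [593.6, 44.7, 34.4]
eef_rot: [3.142, 0.0, 3.044]
wrist_force: [-0.3, -1.8, 1.1]
finger_gap: 0.6
```

>>> {"fn": "arm_command", "kwargs": {"deltas": [{"xyz":[0.0001,0.001,0],"turn":[0,0,0]}]}}

```text
clock: 13.9
eef_pos: [593.7, 45.7, 34.3]
eef_rot: [-3.142, -0.0, 3.044]
wrist_force: [-0.5, -1.3, 1.2]
finger_gap: 0.4
```

>>> {"fn": "arm_command", "kwargs": {"deltas": [{"xyz":[0.0001,0.001,0],"turn":[0,0,0]}]}}

```text
clock: 14.02
eef_pos: [593.8, 46.8, 34.4]
eef_rot: [-3.142, 0.0, 3.044]
wrist_force: [0.7, -1.0, 0.2]
finger_gap: 0.3
```

>>> {"fn": "arm_command", "kwargs": {"deltas": [{"xyz":[0.0001,0.001,0],"turn":[0,0,0]}]}}

```text
clock: 14.15
eef_pos: [593.9, 47.8, 34.4]
eef_rot: [3.142, 0.0, 3.044]
wrist_force: [-0.8, -1.1, 1.7]
finger_gap: 0.4
```

>>> {"fn": "arm_command", "kwargs": {"deltas": [{"xyz":[0.0001,0.001,0],"turn":[0,0,0]}]}}

```text
clock: 14.28
eef_pos: [594.0, 48.6, 34.4]
eef_rot: [-3.141, 0.0, 3.044]
wrist_force: [0.0, -6.3, 1.0]
finger_gap: 0.4
```

>>> {"fn": "arm_command", "kwargs": {"deltas": [{"xyz":[0.0001,0.001,0],"turn":[0,0,0]}]}}

```text
clock: 14.4
eef_pos: [594.0, 48.8, 34.4]
eef_rot: [-3.14, -0.0, 3.044]
wrist_force: [-2.2, -10.7, 2.6]
finger_gap: 0.4
```

The hard stop is at y≈48.7, where I expected about 48, with 10.7 N. I'll back off sideways, lift and retreat.

>>> {"fn": "arm_command", "kwargs": {"deltas": [{"xyz":[-0.0005,-0.005,0],"turn":[0,0,0]},{"xyz":[-0.001,-0.01,0],"turn":[0,0,0]},{"xyz":[0,0,0.015],"turn":[0,0,0]},{"xyz":[0,0,0.03],"turn":[0,0,0]},{"xyz":[0,0,0.04],"turn":[0,0,0]},{"xyz":[0,0,0.04],"turn":[0,0,0]},{"xyz":[0,0,0.03],"turn":[0,0,0]},{"xyz":[-0.03,0.01,0.02],"turn":[0,0,0]},{"xyz":[-0.03,0.04,0],"turn":[0,0,0]},{"xyz":[-0.03,0.04,0],"turn":[0,0,0]},{"xyz":[-0.03,0.04,0],"turn":[0,0,0]},{"xyz":[-0.03,0.04,0],"turn":[0,0,0]}]}}

```text
clock: 15.9
eef_pos: [441.4, 206.0, 210.5]
eef_rot: [3.141, 0.001, 3.044]
wrist_force: [0.3, 0.1, -0.0]
finger_gap: 0.9
```

>>> {"fn": "arm_command", "kwargs": {"deltas": [{"xyz":[-0.03,0.04,0],"turn":[0,0,0]},{"xyz":[-0.03,0.04,0],"turn":[0,0,0]},{"xyz":[-0.03,0.04,0],"turn":[0,0,0]},{"xyz":[-0.02,0.04,0],"turn":[0,0,0]},{"xyz":[-0.02,0.04,0],"turn":[0,0,0]},{"xyz":[0,0,0],"turn":[0,0,0]},{"xyz":[0,0,0],"turn":[0,0,0]}]}}

```text
clock: 16.77
eef_pos: [312.7, 404.4, 209.9]
eef_rot: [3.141, 0.0, 3.044]
wrist_force: [-0.0, -0.6, -0.6]
finger_gap: 0.6
```

```bash
python3 - <<'E'
from h import *
from cell import *
s=read_state(); print(s['eef_pos'],s['wrist_force'],s['clock'])
f=lambda x:cv2.resize(x,None,fx=4.4,fy=4.4,interpolation=cv2.INTER_CUBIC)
th=np.deg2rad(-5.6);R=np.array([[np.cos(th),-np.sin(th)],[np.sin(th),np.cos(th)]]);o=np.array([591.9,32.5])
for n,(a,b,e,g),k,sp in(('top',(105,240,195,325),(227,193),(268,212)),('scene',(150,285,205,375),(280,180),(239,202))):
    c=camera(n);cv2.imwrite(f'pics/f{n}.png',c['color'][:,:,::-1]);cv2.imwrite(f'pics/fc{n}.png',f(c['color'][a:b,e:g,::-1]))
    hsv=cv2.cvtColor(c['color'],cv2.COLOR_RGB2HSV).astype(int);H,S,V=hsv[...,0],hsv[...,1],hsv[...,2]
    ce,st,m=blob(((H<8)|(H>172))&(S>140)&(V>80),k,20);p=ray(c,ce,71)[:2];print(n,'knob',ce,p,R.T@(p-o))
    ce,st,m=blob((H>100)&(H<130)&(S>120),sp,12);print('spool',ce,ray(c,ce,63)[:2])
E
```

```text
[312.65613095 404.44035252 209.92168912] [-0.0241035  -0.58736422 -0.55878336] 16.775
top knob [230.7027027  191.02702703] [595.66261034  70.16348488] [ 0.06934084 37.85089855]
spool [267.5        211.34782609] [537.74304402 -40.11602482]
scene knob [277.23076923 180.98076923] [596.12638177  73.48202116] [ 0.20706648 41.19885295]
spool [238.79411765 201.94117647] [538.07776472 -38.11354929]
```

View pics/fctop.png

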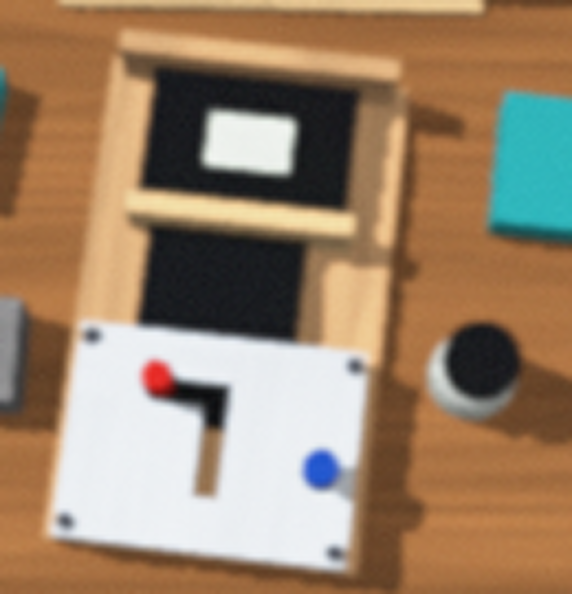

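View pics/fcscene.png

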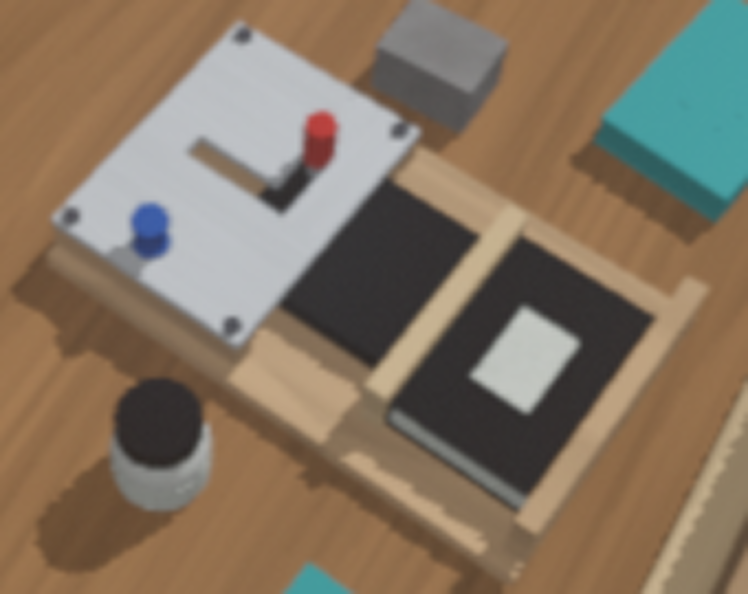

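View pics/ftop.png

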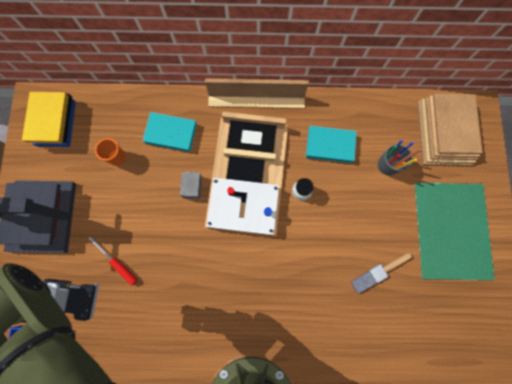

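The knob is at the end of the short leg, top crop (157,378), which is about jig (0, 39.5). The book is flat between the board and the fence. The spool's pixel position hasn't changed, and everything else stands where it was. The arm is clear with no force, so I'm handing in.

```bash
python3 - <<'E'
from cell import *
print(sign_off())
E
```

```text
the job is handed in; nothing more can be done
None
```

The book is pressed against the fence and the board is locked. I pushed the knob with the shut fingertips, first along the long leg to the corner and then along the short leg to its end, and then backed away. The job was handed in at about 16.9 s.

**Forces:** The push took about 3–6 N along the long leg and about 1–2 N along the short leg. I confirmed each hard stop by the force rising with no further travel: about 12.5 N along x (14 N in all) at the corner and about 11 N at the end.

**Last checks:**
- **Knob:** the two cameras put it at jig (0.1, 37.9) and (0.2, 41.2) mm. The target is (0, 40), and the two readings differ by 3.3 mm along y.
- **Book:** it lies flat between the board and the fence.
- **Other things:** the spool's measured position did not change, and in the pictures everything else stands where it was.
- **Arm:** it is clear, and the wrist force is only noise.

**What disagreed:** The shut fingertips really end about 25 mm behind the stated TCP, not 11 mm ahead of it. My first pass at the stated height therefore went over the knob; no contact force showed in the readings and the knob did not move. I found this from the pictures, backed out and lowered the fingers 32 mm before pushing.

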